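# Vent the slide dryer: guard aside, flap held at the pointer

### The job

Slide the amber guard of the slide dryer fully open along its track so that it uncovers the flap's handle bar, then take the handle bar and swing the flap up to the angle marked by the red pointer on the quadrant beside it. The flap falls shut if let go, so finish while still holding the bar in the gripper, the flap steady and in line with the pointer and the guard still open. Do not raise the flap before the guard is open, and leave the pointer, the bottles behind the dryer, the sticky pad and the dropper bottle where they are.

Things in the scene. Friction and masses are not known exactly. Their poses are not given: they have to be found in the camera images.
- dryer: slide dryer, fixed: white open chamber 130x170 mm, rim 85 mm up, on a grey base with the guard's track along its front; white quarter-circle plate (quadrant, radius 112 mm about the hinge line, ticks every 10 degrees, y = -98 mm) at its right. Origin at worktop height under the chamber's middle; x to the dryer's back, y to its left along track and hinge, z up. Place and yaw vary
- guard (a joint): travel of the amber guard, m: 0 shut, 0.17 fully open at its end stop, moving along the dryer's -y; 2 N friction, stays where left. An inverted L, 150 mm long along y: upright window 150 mm in front of the dryer's origin, and a lip reaching 64 mm back over the handle bar, top of the lip 127.5 mm above the worktop
- guard_tab (a point): top edge middle of the guard's black pull tab (161.5 mm above the worktop); the tab stands up from the lip, 12 mm thick along the dryer's x, 40 mm along y, 34 mm tall: pinch it from above
- flap_angle (a joint): angle of the flap in rad: 0 shut (level), grows as its front edge swings up and back about the hinge line, stop at 1.4. It falls shut when let go; flap and bar weigh about 0.36 kg, the hinge turns freely
- flap_hinge (a point): middle of the flap's hinge line, which runs along the dryer's y: 60 mm behind the dryer's origin and 89 mm above the worktop
- flap: the hinged flap: white frame 128 x 170 x 8 mm with a clear window, lying level on the chamber when shut, with the bar handle at its front edge. Origin: middle of its hinge line (same as flap_hinge); its own -x runs along the flap from the hinge to the bar and turns with it (level to the dryer's front when shut)
- flap_bar (a point): middle of the grip part of the flap's steel U bar handle: 12 mm round, 110 mm long, parallel to the hinge line and 175 mm from it; 39 mm clear gap between it and the flap's front edge, legs 55 mm to each side of this point. 89 mm above the worktop when shut
- pointer (a joint): angle of the red pointer in rad on the same axis and scale as the flap: the flap is in line with the pointer when both angles are equal. Between 0.5 and 1.1; stiff, stays put
- pointer_tip (a point): the red flag at the pointer's tip, 20 mm wide along y and 7 mm thick, 128 mm from the hinge line, 106 mm to the -y side of the dryer's middle, just outside the quadrant plate
- purple_bottle: bystander: purple bottle with white cap, 38 mm diameter, 88 mm tall, on the worktop behind the dryer; origin under its middle
- red_bottle: bystander: red bottle with white cap, 38 mm diameter, 88 mm tall, on the worktop behind the dryer; origin under its middle
- sticky_pad: bystander: flat yellow pad of sticky notes, 76 x 76 x 9 mm; origin under its middle
- dropper: bystander: small white dropper bottle with red cap, 23 mm diameter, 68 mm tall; origin under its middle
- oil_bottle: bystander: small amber bottle with black cap, 25 mm diameter, 62 mm tall, on the worktop behind the dryer; origin under its middle
- microscope: obstacle, fixed: a tall white and black microscope to the right of the dryer, about 400 mm tall, its eyepieces leaning to the robot; origin under its middle. Its outline stays within x 0.45 to 0.85 and y -0.25 to 0.02: come round in front of it (x under 0.3) when crossing from the robot's right to its left

How it is judged (in metres and radians):
On the way, in this order (a step that is already met when the one before it is completed fails the run):
1. the guard is slid fully open along its track (value of joint guard above 0.155 m), for 0.2 s.
2. the flap is swung up by its bar into line with the pointer (angle between the x axis of flap and the x axis of pointer_tip, either way round below 0.07 rad and contact force between the fingers and flap above 0.4 N and distance between the grasp point and flap_bar below 0.075 m), for 0.2 s.
At the end, for the whole second after the job is handed in: The flap is within 0.07 rad (4 degrees) of the red pointer and still (under 0.05 rad/s), the gripper's fingers hold it by the handle bar (contact over 0.4 N, tool point within 75 mm of the bar's middle), and the guard is open by more than 155 mm of its 170 mm (all of step 2 and velocity of joint flap_angle between -0.05 and 0.05 rad/s and value of joint flap_angle above 0.4 rad and value of joint guard above 0.155 m); the arm keeps its last pose, push and grip.
It fails at once if the flap is raised before the guard is open (value of joint flap_angle above 0.1 rad and value of joint guard below 0.15 m).
It fails at once if the pointer is moved (distance of pointer_tip from where it was at the start of the episode above 0.008 m).
It fails at once if a bottle, the sticky pad or the dropper bottle is disturbed (distance of any of purple_bottle, red_bottle, sticky_pad, dropper, oil_bottle from where it was at the start of the episode above 0.03 m).
It also fails if it takes over 54 s, if anything falls off the work surface, if the arm or the gripper's body presses on something with over 40 N, if the wrist force passes 120 N, or if a joint passes its speed limit or range.

### The arm

A 7-joint arm with a two-finger parallel gripper is mounted at the origin on a cart in front of the work surface, level with it; the furniture and walls round the work are solid. World frame = base frame: x ahead of the robot, y to its left, z up, the work surface at z = 0. Lengths are in m, angles in degrees, forces in N, time in s.
With the tool pointing down it reaches from about 0.4 to 0.75 m from the base axis. Payload 19.5 kg.
Tool frame: the origin (TCP) lies between the finger pads, 19 mm behind the fingertips; this is the grasp point; z points along the fingers, y is the line along which they close (so a half turn about z gives the same grasp; the last joint's range is limited). The gripper opens to 85 mm and grips with 20 to 120 N. Pads are 22 mm wide; open, the fingers measure 114 mm over their backs; the gripper's body (76 mm by 85 mm) begins 54 mm behind the grasp point. The pads swing forward as they close: fully open they stand 13 mm farther back than shut.
Start: joints at [72.038, 40.479, -1.581, 85.061, 1.261, 54.483, -4.326], TCP at [0.154, -0.554, 0.25] pointing down, gripper open.
Joint ranges: [-155.06, 155.06], [-18.47, 123.98], [-90, 86.84], [0, 140.48], [-83.41, 263.41], [0, 116], [-161.91, 161.91]. Speed limits (degrees/s): [108.29, 108.29, 147.25, 147.25, 172.46, 172.46, 172.46].

### API

Orientations are given as a 3x3 rotation matrix whose columns are the frame's x, y, z axes.
In Python, from workcell import * gives the robot as it stands. The module is installed in compiled form; this text tells all that it offers.
- The arm moves only by the tool apply_moves, never from a script. Its argument "commands" is a list of rows, each a list of 5 numbers: the opening, from 0 (shut) to 1 (fully open), then the shift along the tool's x, y, z in m, then the turn about the tool's z in rad. In form: [[jaw, tx, ty, tz, spin], ...]. A call has 1 to 12 rows; each row shifts and turns the commanded pose from where the row before left it, along the tool's axes as they then stand; what a row does not reach is not made up. A row lasts 1/12 s, in which the tool goes at most 41.7 mm and 7.16 degrees, less where a joint would pass 70% of its speed; a pose out of reach is approached as far as the arm can. A call is refused whole if a number of a shift passes 0.0417 or a number of a turn 0.125, either way. A call with a gripper value outside its range is refused whole. The fingers move at their own pace and stop on an object; the grip force is fixed at half the most. Time passes only in rows, so rows that do not move let the fingers close. It gives the time, the measured TCP pose, the force, the opening and the grip force at its end, in the units of the state.
- state(): the state, without advancing time (a new reading comes with each control period).
- camera(name): name is "scene" or "top"; returns a dict with "frame" (384x512x3 uint8, red, green, blue), "intrinsics" (3x3 intrinsics, pixels), "world_from_camera" (4x4, takes a point from camera to world coordinates). Camera axes: x right, y up, looking along -z (the intrinsics and any distortion apply to the point x, -y, -z); pixel columns grow to the right and rows downward; lengths in m; the calibration is good to about 2 mm. A picture is of the moment at which its call begins. There is no depth.
- sign_off(): hands the job in; it is judged then, once.
The state is a dict: "time": time; "qpos": joint angles; "qvel": joint speeds; "tau": joint torques, N m; "ee_pos": TCP position; "eef_rot": TCP orientation; "contact_force": force on the tool from outside, world axes, zero at the start; "moment": the same for the moment, N m; "finger_gap": finger opening in m; "grasp_force": force on a finger pad.
Only numpy, scipy, OpenCV 4.12 (cv2) and the standard library are available. Lean on these libraries where they do the work, as an engineer would, in place of code of your own. Each camera call takes 0.05 s, during which the arm holds its last target. There are 200 camera calls.

## Working session

There is one attempt and no reset: what is moved stays moved. The work goes in short steps, Python scripts to look and compute and a tool call to move; the robot and the scene stay as the last step left them, time stands still between calls to the robot, and variables do not carry over. Pictures are saved under pics/ and viewed, at most 10 in all, crops included, and the job is handed in when it is done.

Besides the shell and the picture viewer there is one more tool, called after "Call:" as name(argument=value, ...) on one line, values as JSON. apply_moves: Moves the arm, as the interface text tells. Its arguments: {"type":"object","properties":{"commands":{"type":"array"}},"required":["commands"]}

```bash
mkdir -p pics; python3 - <<'E'
from workcell import *
import cv2,numpy as np,pickle
for n in("scene","top"):
    c=camera(n); pickle.dump(c,open(f"pics/{n}0.pkl","wb")); cv2.imwrite(f"pics/{n}0.png",c["frame"][:,:,::-1])
    print(n,c["intrinsics"],c["world_from_camera"].round(4))
s=state();print(s["time"],s["ee_pos"],s["eef_rot"],s["finger_gap"])
E
```

```text
scene [[354.47128709   0.         252.80696546]
 [  0.         354.47128709 184.35582238]
 [  0.           0.           1.        ]] [[-0.4927  0.6636 -0.5629 -0.0773]
 [-0.8702 -0.3799  0.3138  0.4806]
 [-0.0056  0.6444  0.7647  1.0544]
 [ 0.      0.      0.      1.    ]]
top [[453.60803793   0.         249.108054  ]
 [  0.         453.60803793 184.58430909]
 [  0.           0.           1.        ]] [[-0.4665  0.8006 -0.3759 -0.1027]
 [-0.8845 -0.4238  0.1951  0.4453]
 [-0.0031  0.4235  0.9059  1.7663]
 [ 0.      0.      0.      1.    ]]
0.1 [ 0.15429959 -0.55368147  0.24957555] [[ 9.63297956e-01  2.68434247e-01 -3.20554297e-04]
 [ 2.68434432e-01 -9.63297508e-01  9.30994924e-04]
 [-5.88782342e-05 -9.82873318e-04 -9.99999515e-01]] 0.08563777957617759
```

View pics/scene0.png

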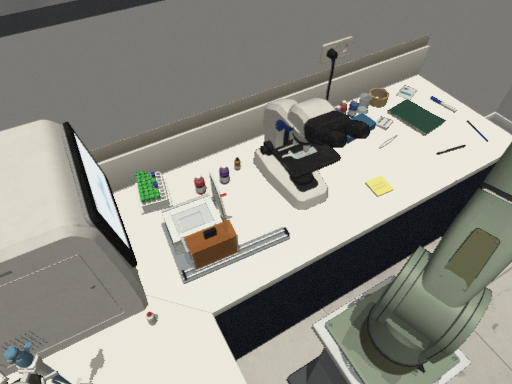

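View pics/top0.png

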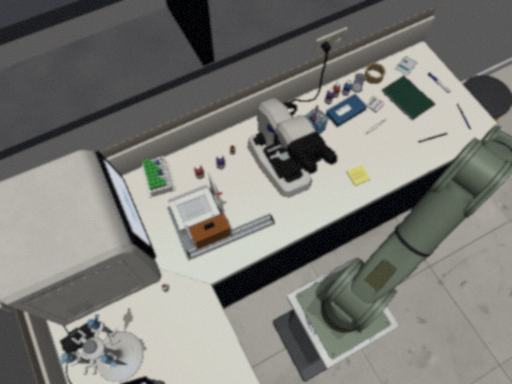

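The scene view shows the dryer at about (205,225), with the amber guard at (212,243), its black tab at (210,233) and the track running right to (290,235). The red pointer is near (222,195). In the top view the guard is at (210,231), and the microscope stands to the right of the dryer.

```bash
python3 - <<'E'
import cv2,numpy as np,pickle
o=[]
for n,(x0,y0) in(("scene",(155,165)),("top",(155,165))):
    f=pickle.load(open(f"pics/{n}0.pkl","rb"))["frame"][:,:,::-1]
    w,h=(140,112)
    o.append(cv2.resize(f[y0:y0+h,x0:x0+w],None,fx=5.7 if n=="scene" else 5.7,fy=5.7,interpolation=cv2.INTER_CUBIC)[:, :])
a=o[0][:598,:798]; cv2.imwrite("pics/c1.png",a); cv2.imwrite("pics/c2.png",o[1][:598,:798])
E
```

```text
(no output)
```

View pics/c1.png

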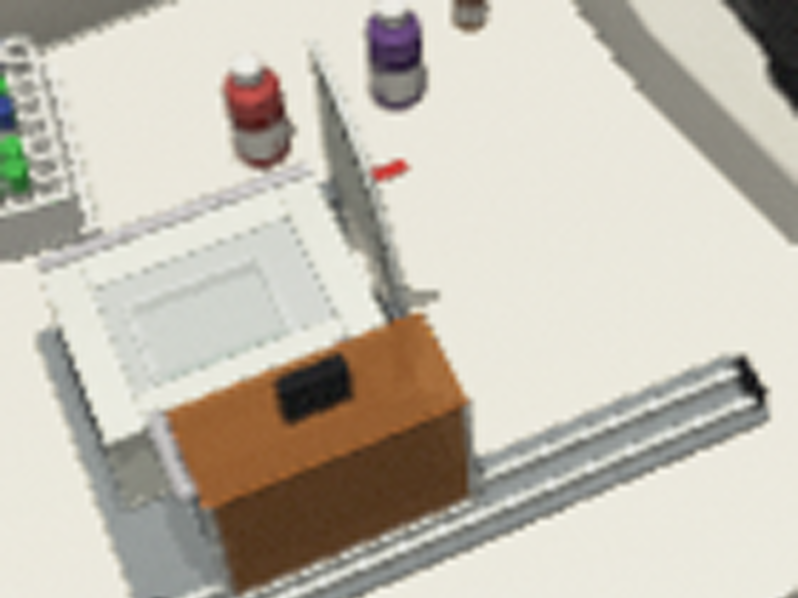

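View pics/c2.png

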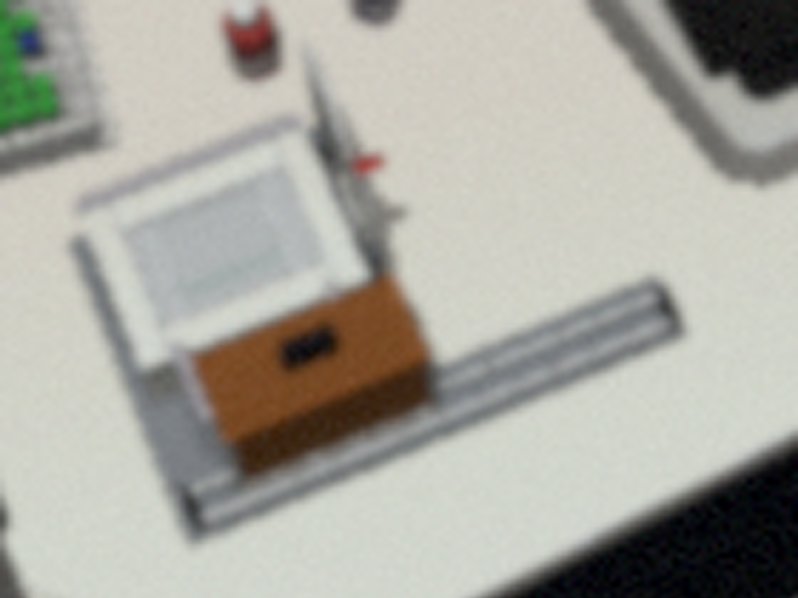

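The crops show the bright amber lip as a clean quadrilateral in both views, with the scene corners at crop (165,412), (425,315), (467,402) and (205,505). The black tab is at (315,388) and the red flag at (390,170). I'll rectify the lip mask onto z=0.1275 and triangulate the flag.

```bash
cat > h.py <<'E'
import cv2,numpy as np,pickle
def ray(c,uv):
    uv=np.atleast_2d(uv).astype(float);K=c["intrinsics"];T=c["world_from_camera"]
    d=np.c_[(uv-K[:2,2])/K[0,0],np.ones(len(uv))]*[1,-1,-1]
    return T[:3,3],d@T[:3,:3].T
def plane(c,uv,z):
    o,d=ray(c,uv); return (o+d*((z-o[2])/d[:,2])[:,None])[:,:2]
def tri(cs,uvs):
    A=[];b=[]
    for c,uv in zip(cs,uvs):
        o,d=ray(c,uv);d=d[0]/np.linalg.norm(d[0]);P=np.eye(3)-np.outer(d,d);A.append(P);b.append(P@o)
    A=np.vstack(A);b=np.hstack(b);x=np.linalg.lstsq(A,b,rcond=None)[0];return x,np.linalg.norm(A@x-b)
def blob(m,roi):
    x0,y0,x1,y1=roi;k=np.zeros_like(m);k[y0:y1,x0:x1]=m[y0:y1,x0:x1]
    n,l,s,ce=cv2.connectedComponentsWithStats(k);i=1+np.argmax(s[1:,4]);return (l==i).astype(np.uint8),ce[i],s[i,4]
E
python3 - <<'E'
from h import *
cs=[pickle.load(open(f"pics/{n}0.pkl","rb")) for n in("scene","top")]
reds=[]
for c,roi,rr in zip(cs,[(175,210,245,270),(180,205,240,250)],[(216,185,235,205),(213,185,228,200)]):
    h=cv2.cvtColor(c["frame"],cv2.COLOR_RGB2HSV)
    m=cv2.inRange(h,(5,130,115),(20,255,255)); b,ce,a=blob(cv2.morphologyEx(m,cv2.MORPH_CLOSE,np.ones((3,3))),roi)
    cn=max(cv2.findContours(b,0,cv2.CHAIN_APPROX_NONE)[0],key=len)[:,0]
    r=cv2.minAreaRect((plane(c,cn,.1275)*1000).astype(np.float32)); print("lip",r,a)
    H=cv2.convexHull(cn);q=cv2.approxPolyDP(H,3,True)[:,0];print("corners",q.tolist(),plane(c,q,.1275).round(4).tolist())
    k=cv2.inRange(h,(0,0,0),(180,255,60)); x0,y0,x1,y1=roi
    bt,ct,at=blob(k,(195,218,222,245));print("tab",ct,at,plane(c,ct,.150))
    mr=cv2.inRange(h,(0,110,90),(8,255,255))|cv2.inRange(h,(172,110,90),(180,255,255))
    br,cr,ar=blob(mr,rr);reds.append(cr);print("red",cr,ar)
print(tri(cs,reds))
E
```

```text
lip ((489.90350341796875, 315.20452880859375), (148.1551055908203, 65.2421875), 86.56253814697266) 760
corners [[228, 220], [236, 235], [190, 253], [185, 237]] [[0.516, 0.2405], [0.4546, 0.2443], [0.467, 0.3908], [0.5253, 0.3825]]
tab [209.5        232.67708333] 96 [[0.48823678 0.31525235]]
red [222.83333333 194.41666667] 12
lip ((489.9888000488281, 311.6424560546875), (141.4001007080078, 59.41256332397461), 86.1727066040039) 442
corners [[223, 215], [228, 227], [194, 240], [191, 227]] [[0.5097, 0.2421], [0.4568, 0.2471], [0.4704, 0.3838], [0.5229, 0.3721]]
tab [210.19444444 239.48611111] 72 [[0.43615028 0.33048182]]
red [218.8 193.4] 5
(array([0.57698371, 0.22384094, 0.18011819]), np.float64(0.0005836091010523683))
```

```bash
python3 - <<'E'
from h import *
cs=[pickle.load(open(f"pics/{n}0.pkl","rb")) for n in("scene","top")]
cr=lambda p:np.array(p)/5.7+[155,165]-.4
for c,ls in zip(cs,[[[(240,598),(765,412)],[(478,465),(735,357)],[(40,262),(300,168)],[(165,412),(425,315)],[(205,505),(467,402)],[(215,503),(467,403)]],
                    [[(195,540),(683,332)],[(440,380),(655,280)],[(78,205),(300,118)],[(188,352),(392,280)],[(235,440),(430,352)]]]):
    for l,z in zip(ls,[.005,.01,.09,.1275,.1275,.1275]):
        p=plane(c,cr(l),z);d=p[1]-p[0];print("yaw",np.degrees(np.arctan2(d[0],-d[1])).round(2),np.linalg.norm(d).round(3),p.round(4).tolist())
yaw=np.radians(-4)
for c,rr in zip(cs,[(214,188,232,202),(212,187,228,199)]):
    f=c["frame"].astype(float);x0,y0,x1,y1=rr;g=f[y0:y1,x0:x1];w=np.clip(g[...,0]-g[...,1:].max(2)-15,0,None)
    Y,X=np.mgrid[y0:y1,x0:x1];uv=np.array([(w*X).sum(),(w*Y).sum()])/w.sum();print("uv",uv)
    for yd in(-4,-3,-5):
        y=np.radians(yd);ex=np.array([np.cos(y),np.sin(y),0]);ey=np.array([-np.sin(y),np.cos(y),0])
        O=np.array([.490,.3145,0])+.118*ex
        o,d=ray(c,uv);d=d[0];t=(-.106-(o-O)@ey)/(d@ey);p=o+t*d;X=(p-O)@ex-.060;Z=p[2]-.089
        print(yd,p.round(4),"O",O.round(4),"xz",X.round(4),Z.round(4),"r",np.hypot(X,Z).round(4),"ang",np.arctan2(Z,-X).round(3))
E
```

```text
yaw -7.82 0.328 [[0.4727, 0.3837], [0.4281, 0.0588]]
yaw -3.79 0.173 [[0.4791, 0.2277], [0.4677, 0.0553]]
yaw -4.08 0.163 [[0.6846, 0.407], [0.673, 0.2443]]
yaw -5.07 0.15 [[0.5279, 0.3862], [0.5146, 0.2371]]
yaw -4.75 0.147 [[0.4656, 0.3896], [0.4534, 0.2432]]
yaw -4.55 0.142 [[0.4641, 0.3847], [0.4528, 0.2434]]
yaw -3.73 0.377 [[0.4499, 0.4313], [0.4253, 0.0549]]
yaw -1.58 0.173 [[0.4732, 0.2274], [0.4684, 0.0544]]
yaw -4.15 0.168 [[0.6821, 0.4041], [0.6699, 0.2366]]
yaw -6.98 0.145 [[0.5314, 0.3826], [0.5138, 0.2385]]
yaw -2.14 0.142 [[0.4608, 0.3807], [0.4555, 0.239]]
uv [222.92469471 194.36770692]
-4 [0.6446 0.1974 0.0901] O [0.6077 0.3063 0.    ] xz -0.0156 0.0011 r 0.0156 ang 0.068
-3 [0.6363 0.2007 0.1012] O [0.6078 0.3083 0.    ] xz -0.0259 0.0122 r 0.0286 ang 0.439
-5 [0.654  0.1937 0.0775] O [0.6076 0.3042 0.    ] xz -0.0041 -0.0115 r 0.0122 ang -1.229
uv [218.89423077 193.39102564]
-4 [ 0.6582  0.1965 -0.0102] O [0.6077 0.3063 0.    ] xz -0.002 -0.0992 r 0.0992 ang -1.551
-3 [0.647  0.2001 0.0158] O [0.6078 0.3083 0.    ] xz -0.0152 -0.0732 r 0.0747 ang -1.366
-5 [ 0.6711  0.1922 -0.0404] O [0.6076 0.3042 0.    ] xz 0.0131 -0.1294 r 0.1301 ang -1.672
```

```bash
python3 - <<'E'
from h import *
cs=[pickle.load(open(f"pics/{n}0.pkl","rb")) for n in("scene","top")]
th=np.linspace(.4,1.2,81)
for yd in(-3.5,-4.2,-5):
  y=np.radians(yd);ex=np.array([np.cos(y),np.sin(y),0]);ey=np.array([-np.sin(y),np.cos(y),0])
  O=np.array([.490,.3145,0])+.118*ex
  for c,uv in zip(cs,[(222.92,194.37),(218.89,193.39)]):
    o,d=ray(c,uv);d=d[0]/np.linalg.norm(d[0])
    P=O+ex*(.06-.128*np.cos(th))[:,None]-.106*ey+np.array([0,0,1])*(.089+.128*np.sin(th))[:,None]
    R=np.linalg.norm(np.cross(P-o,d),axis=1);i=R.argmin();print(yd,th[i].round(3),R[i].round(4),P[i].round(3), R[::10].round(4))
# where do known points project
T=cs[0]["world_from_camera"]
def proj(c,P):
    q=np.linalg.inv(c["world_from_camera"])@np.r_[P,1];K=c["intrinsics"];return K[0,0]*q[0]/-q[2]+K[0,2],K[0,0]*-q[1]/-q[2]+K[1,2]
for c in cs:
  for nm,p in dict(tabtop=(-.118,0,.1615),hingeL=(.06,.085,.089),hingeR=(.06,-.085,.089),lipfl=(-.15,.075,.1275),lipbr=(-.086,-.075,.1275),quadtop=(.06,-.098,.201),quadfront=(-.052,-.098,.089),rimFL=(-.068,.085,.093)).items():
    P=O+ex*p[0]+ey*p[1];P[2]=p[2];u=np.array(proj(c,P));print(nm,u.round(1),((u-[155,165]+.4)*5.7).round())
E
```

```text
-3.5 0.82 0.0211 [0.574 0.203 0.183] [0.054  0.0438 0.034  0.0256 0.0212 0.0235 0.0312 0.0413 0.0522]
-3.5 0.82 0.0203 [0.574 0.203 0.183] [0.049  0.0405 0.0319 0.0244 0.0204 0.0227 0.0303 0.0406 0.052 ]
-4.2 0.82 0.0223 [0.573 0.202 0.183] [0.0552 0.0452 0.0354 0.0271 0.0225 0.0243 0.0315 0.0412 0.052 ]
-4.2 0.82 0.0215 [0.573 0.202 0.183] [0.0504 0.0419 0.0334 0.0259 0.0217 0.0234 0.0305 0.0404 0.0516]
-5 0.83 0.0238 [0.572 0.201 0.183] [0.0567 0.0467 0.0371 0.0288 0.0241 0.0253 0.0319 0.0413 0.0517]
-5 0.83 0.0229 [0.572 0.201 0.183] [0.052  0.0436 0.0351 0.0277 0.0232 0.0243 0.0307 0.0402 0.0512]
tabtop [209.1 230. ] [311. 373.]
hingeL [169.3 210. ] [ 84. 259.]
hingeR [216.7 193.5] [354. 165.]
lipfl [189.9 253.8] [201. 508.]
lipbr [229.1 219.7] [425. 314.]
quadtop [217.5 170.7] [359.  35.]
quadfront [232.3 216.2] [443. 294.]
rimFL [180.3 239.3] [147. 426.]
tabtop [207.6 224.5] [302. 341.]
hingeL [173.7 200. ] [109. 202.]
hingeR [213.2 185. ] [334. 117.]
lipfl [192.7 242.3] [217. 443.]
lipbr [223.5 213.2] [393. 277.]
quadtop [214.2 171.6] [340.  40.]
quadfront [226.3 207.3] [409. 244.]
rimFL [184.2 227.4] [168. 358.]
```

The guard sits about 20 mm past shut. The quadrant and hinge landmarks appear about 7 px to the left of where a shut guard would put them. I'll refit the dryer's y-origin from the flag, then start moving.

```bash
python3 - <<'E'
from h import *
cs=[pickle.load(open(f"pics/{n}0.pkl","rb")) for n in("scene","top")]
from scipy.optimize import least_squares
y=np.radians(-4.2);ex=np.array([np.cos(y),np.sin(y),0]);ey=np.array([-np.sin(y),np.cos(y),0]);ez=np.array([0,0,1.])
def proj(c,P):
    q=np.linalg.inv(c["world_from_camera"])@np.r_[P,1];K=c["intrinsics"];return np.array([K[0,0]*q[0]/-q[2]+K[0,2],K[0,0]*-q[1]/-q[2]+K[1,2]])
L=np.array([.490,.3145,0])+.118*ex
uv=[(222.92,194.37),(218.89,193.39)]
def f(v,pr=False):
    s,t=v;P=L+s*ey+ex*(.06-.128*np.cos(t))-.106*ey+ez*(.089+.128*np.sin(t))
    return np.hstack([proj(c,P)-u for c,u in zip(cs,uv)])
r=least_squares(f,[.02,.8]);print(r.x,r.fun.round(2),"O",L+r.x[0]*ey)
O=L+r.x[0]*ey
for c in cs:
  for nm,p in dict(hingeL=(.06,.085,.089),hingeR=(.06,-.085,.089),quadtop=(.06,-.098,.201),quadfront=(-.052,-.098,.089),rimFL=(-.068,.085,.093)).items():
    P=O+ex*p[0]+ey*p[1]+ez*p[2];u=proj(c,P);print(nm,((u-[155,165]+.4)*5.7).round())
E
```

```text
[0.02227301 0.82801074] [ 0.12 -0.11 -0.14  0.14] O [0.60931434 0.32807109 0.        ]
hingeL [ 43. 275.]
hingeR [315. 177.]
quadtop [317.  47.]
quadfront [405. 306.]
rimFL [107. 443.]
hingeL [ 76. 216.]
hingeR [301. 128.]
quadtop [305.  51.]
quadfront [377. 254.]
rimFL [137. 372.]
```

Call:
apply_moves(commands=[[1,0,0,0,-0.1225],[1,0,0,0,-0.1225],[1,0,0,0,-0.1225],[1,0,0,0,-0.1225],[1,0,0,0,-0.1225],[1,0,0,0,-0.1225],[1,0,0,0,-0.1225],[1,0,0,0,-0.1225],[1,0,0,0,-0.1225],[1,0,0,0,-0.1225],[1,0,0,0,0]])

```text
time: 1.02
ee_pos: [0.1541, -0.5538, 0.2497]
eef_rot: [[0.068, 0.998, -0.0], [0.998, -0.068, 0.001], [0.001, -0.0, -1.0]]
contact_force: [0.3, -0.4, -1.0]
finger_gap: 0.0855
grasp_force: 0.0
```

Call:
apply_moves(commands=[[1,0.0265,0.0158,0,0],[1,0.0265,0.0158,0,0],[1,0.0265,0.0158,0,0],[1,0.0265,0.0158,0,0],[1,0.0265,0.0158,0,0],[1,0.0265,0.0158,0,0],[1,0.0265,0.0158,0,0],[1,0.0265,0.0158,0,0],[1,0.0265,0.0158,0,0],[1,0.0265,0.0158,0,0],[1,0,0,0,0]])

```text
time: 1.93
ee_pos: [0.3347, -0.2969, 0.2503]
eef_rot: [[0.073, 0.997, 0.002], [0.997, -0.073, 0.001], [0.002, 0.002, -1.0]]
contact_force: [0.4, 0.9, -0.2]
finger_gap: 0.0857
grasp_force: 0.0
```

Call:
apply_moves(commands=[[1,0.03,-0.002,0,0],[1,0.03,-0.002,0,0],[1,0.03,-0.002,0,0],[1,0.03,-0.002,0,0],[1,0.03,-0.002,0,0],[1,0.03,-0.002,0,0],[1,0.03,-0.002,0,0],[1,0.03,-0.002,0,0],[1,0.03,-0.002,0,0],[1,0,0,0,0]])

```text
time: 2.77
ee_pos: [0.3337, -0.0262, 0.2502]
eef_rot: [[0.072, 0.997, 0.001], [0.997, -0.072, 0.001], [0.001, 0.001, -1.0]]
contact_force: [-0.7, -1.0, -0.3]
finger_gap: 0.0851
grasp_force: 0.0
```

Call:
apply_moves(commands=[[1,0.029,-0.002,0,0],[1,0.029,-0.002,0,0],[1,0.029,-0.002,0,0],[1,0.029,-0.002,0,0],[1,0.029,-0.002,0,0],[1,0.029,0.02,0,0],[1,0.029,0.02,0,0],[1,0.029,0.02,0,0],[1,0.029,0.02,0,0],[1,0.029,0.02,0,0],[1,0.029,0.02,0,0],[1,0.029,0.02,0,0]])

```text
time: 3.77
ee_pos: [0.4898, 0.308, 0.25]
eef_rot: [[0.078, 0.997, -0.0], [0.997, -0.078, 0.0], [0.0, -0.0, -1.0]]
contact_force: [-0.2, 0.7, 1.3]
finger_gap: 0.0856
grasp_force: 0.0
```

Call:
apply_moves(commands=[[1,0,0,0.02,0],[1,0,0,0,0]])

```text
time: 3.93
ee_pos: [0.4886, 0.3072, 0.2271]
eef_rot: [[0.077, 0.997, -0.003], [0.997, -0.077, -0.002], [-0.002, -0.003, -1.0]]
contact_force: [-1.0, 0.2, -1.5]
finger_gap: 0.0855
grasp_force: 0.0
```

```bash
python3 - <<'E'
from workcell import *
import cv2,pickle
c=camera("scene");pickle.dump(c,open("pics/s1.pkl","wb"))
cv2.imwrite("pics/s1.png",cv2.resize(c["frame"][165:277,155:295,::-1],None,fx=5.7,fy=5.7,interpolation=cv2.INTER_CUBIC)[:598])
E
```

```text
(no output)
```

View pics/s1.png

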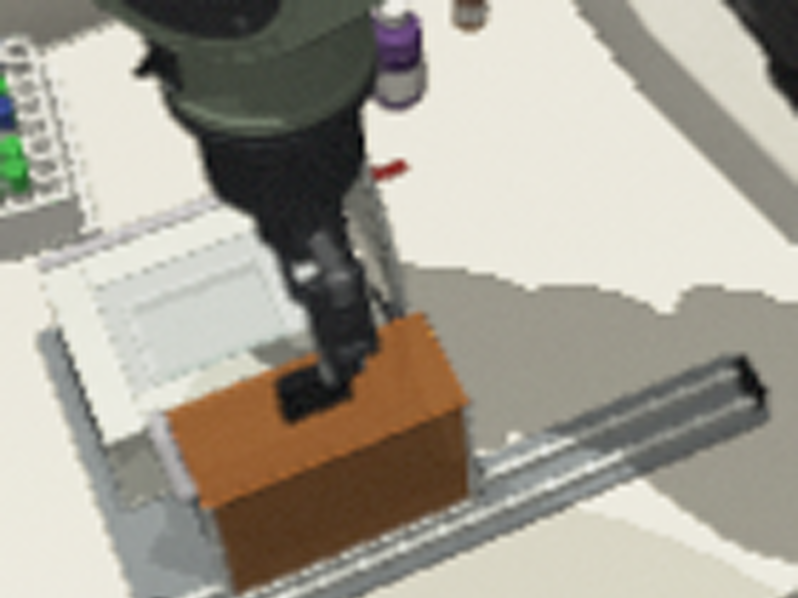

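The gripper is above the tab, with the fingertip at crop (340,370), so I'll descend and pinch.

Call:
apply_moves(commands=[[1,0.006,0,0.02,0],[1,0,0,0.02,0],[1,0,0,0.02,0],[1,0,0,0.013,0],[1,0,0,0,0],[0,0,0,0,0],[0,0,0,0,0],[0,0,0,0,0],[0,0,0,0,0],[0,0,0,0,0],[0,0,0,0,0],[0,0,0,0,0]])

```text
time: 4.98
ee_pos: [0.49, 0.3128, 0.1576]
eef_rot: [[0.074, 0.997, 0.001], [0.997, -0.074, 0.001], [0.001, 0.001, -1.0]]
contact_force: [4.2, -2.5, 6.2]
finger_gap: 0.0105
grasp_force: 60.9
```

Call:
apply_moves(commands=[[0,-0.006,0,0,0],[0,-0.01,0,0,0],[0,-0.012,0,0,0],[0,-0.012,0,0,0],[0,-0.012,0,0,0],[0,-0.012,0,0,0]])

```text
time: 5.48
ee_pos: [0.4856, 0.2488, 0.1576]
eef_rot: [[0.074, 0.997, 0.003], [0.997, -0.074, 0.002], [0.002, 0.002, -1.0]]
contact_force: [8.4, 1.7, 2.0]
finger_gap: 0.0108
grasp_force: 60.3
```

Call:
apply_moves(commands=[[0,-0.012,0,0,0],[0,-0.012,0,0,0],[0,-0.012,0,0,0],[0,-0.012,0,0,0],[0,-0.012,0,0,0],[0,-0.008,0,0,0],[0,-0.006,0,0,0],[0,0,0,0,0]])

```text
time: 6.15
ee_pos: [0.4805, 0.174, 0.1576]
eef_rot: [[0.075, 0.997, 0.003], [0.997, -0.075, 0.0], [0.001, 0.003, -1.0]]
contact_force: [7.8, -2.2, 3.9]
finger_gap: 0.0106
grasp_force: 60.3
```

Call:
apply_moves(commands=[[0,-0.005,0,0,0],[0,-0.004,0,0,0],[0,-0.003,0,0,0],[0,0,0,0,0],[0,0,0,0,0]])

```text
time: 6.57
ee_pos: [0.4799, 0.166, 0.1576]
eef_rot: [[0.072, 0.997, 0.005], [0.997, -0.072, 0.005], [0.006, 0.004, -1.0]]
contact_force: [10.1, 17.3, -4.5]
finger_gap: 0.0108
grasp_force: 59.4
```

The guard is at its stop: 17 N of reaction after 147 mm of travel. Next I release, rise and look at the bar.

Call:
apply_moves(commands=[[0,0.002,0,0,0],[1,0,0,0,0],[1,0,0,0,0],[1,0,0,0,0],[1,0,0,0,0],[1,0,0,0,0],[1,0,0,-0.01,0],[1,0,0,-0.02,0],[1,0,0,-0.03,0],[1,0,0,-0.03,0],[1,0,0,0,0]])

```text
time: 7.48
ee_pos: [0.4796, 0.1657, 0.2515]
eef_rot: [[0.074, 0.997, 0.006], [0.997, -0.074, 0.002], [0.003, 0.005, -1.0]]
contact_force: [0.1, -0.2, 0.1]
finger_gap: 0.0855
grasp_force: 0.0
```

```bash
python3 - <<'E'
from workcell import *
import cv2,pickle
for n in("scene","top"):
    c=camera(n);pickle.dump(c,open(f"pics/{n}2.pkl","wb"))
    if n=="scene":cv2.imwrite("pics/s2.png",cv2.resize(c["frame"][165:277,155:295,::-1],None,fx=5.7,fy=5.7,interpolation=cv2.INTER_CUBIC)[:598])
E
```

```text
(no output)
```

View pics/s2.png

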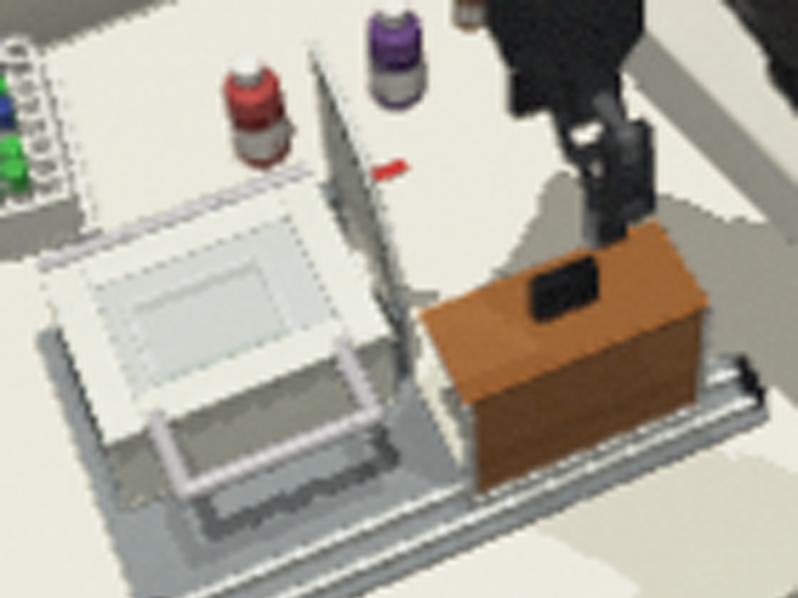

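The guard is fully open and uncovers the bar. The bar runs from crop (190,487) to (378,410), and the flap's front edge from (105,440) to (393,335).

```bash
python3 - <<'E'
from h import *
c=pickle.load(open("pics/scene2.pkl","rb"));cr=lambda p:np.array(p)/5.7+[155,165]-.4
for nm,l,z in (("bar",[(190,487),(378,410)],.091),("front",[(107,440),(393,335)],.093),("back",[(42,265),(305,170)],.093),("lipf",[(472,402),(707,301)],.1275),("lipb",[(420,315),(657,225)],.1275)):
    p=plane(c,cr(l),z);d=p[1]-p[0];print(nm,p.round(4).tolist(),"mid",p.mean(0).round(4),"len",np.linalg.norm(d).round(3),"yaw",np.degrees(np.arctan2(d[0],-d[1])).round(1))
E
```

```text
bar [[0.5011, 0.3888], [0.4942, 0.2791]] mid [0.4976 0.3339] len 0.11 yaw -3.6
front [[0.5495, 0.4172], [0.5335, 0.2501]] mid [0.5415 0.3336] len 0.168 yaw -5.5
back [[0.6796, 0.407], [0.6677, 0.243]] mid [0.6737 0.325 ] len 0.164 yaw -4.1
lipf [[0.4521, 0.2408], [0.4452, 0.0966]] mid [0.4486 0.1687] len 0.144 yaw -2.7
lipb [[0.516, 0.2395], [0.5041, 0.0933]] mid [0.5101 0.1664] len 0.147 yaw -4.7
```

Call:
apply_moves(commands=[[0.5,0.025,0.001,0,0],[0.5,0.025,0.001,0,0],[0.5,0.025,0.001,0,0],[0.5,0.025,0.001,0,0],[0.5,0.025,0,0,0],[0.5,0.025,0,0,0],[0.5,0.021,0,0,0],[0.5,0,0,0.03,0],[0.5,0,0,0.03,0],[0.5,0,0,0,0],[0.5,0,0,0,0]])

```text
time: 8.5
ee_pos: [0.4945, 0.3349, 0.1861]
eef_rot: [[0.074, 0.997, -0.003], [0.997, -0.074, -0.002], [-0.002, -0.002, -1.0]]
contact_force: [-0.8, 0.3, 0.8]
finger_gap: 0.0428
grasp_force: 0.0
```

Call:
apply_moves(commands=[[0.5,0,0.002,0.025,0],[0.5,0,0,0.025,0],[0.5,0,0,0.02,0],[0.5,0,0,0.014,0],[0.5,0,0,0.01,0],[0.5,0,0,0,0],[0.5,0,0,0,0]])

```text
time: 9.08
ee_pos: [0.4975, 0.3354, 0.0941]
eef_rot: [[0.074, 0.997, 0.001], [0.997, -0.074, 0.001], [0.001, 0.001, -1.0]]
contact_force: [0.4, 0.3, 0.3]
finger_gap: 0.043
grasp_force: 0.0
```

Call:
apply_moves(commands=[[0.5,0,0,0.003,0],[0,0,0,0,0],[0,0,0,0,0],[0,0,0,0,0],[0,0,0,0,0],[0,0,0,0,0],[0,0,0,0,0]])

```text
time: 9.67
ee_pos: [0.4967, 0.3354, 0.0907]
eef_rot: [[0.074, 0.997, -0.0], [0.997, -0.074, 0.0], [0.0, -0.0, -1.0]]
contact_force: [-4.4, -1.0, 8.5]
finger_gap: 0.0101
grasp_force: 58.5
```

The bar is gripped at 58 N with a 10 mm gap. I'll swing along the 175 mm arc to about 0.5 rad first.

Call:
apply_moves(commands=[[0,0,0.0002,-0.0088,0],[0,0,0.0007,-0.0087,0],[0,0,0.0011,-0.0087,0],[0,0,0.0015,-0.0086,0],[0,0,0.002,-0.0085,0],[0,0,0.0024,-0.0084,0],[0,0,0.0028,-0.0083,0],[0,0,0.0032,-0.0081,0],[0,0,0.0036,-0.008,0],[0,0,0.004,-0.0078,0],[0,0,0,0,0]])

```text
time: 10.58
ee_pos: [0.5175, 0.334, 0.176]
eef_rot: [[0.074, 0.997, -0.002], [0.997, -0.074, 0.001], [0.0, -0.002, -1.0]]
contact_force: [-14.7, -0.1, 3.6]
finger_gap: 0.0096
grasp_force: 58.8
```

Call:
apply_moves(commands=[[0,0,0.0044,-0.0076,0],[0,0,0.0048,-0.0074,0],[0,0,0.0051,-0.0071,0],[0,0,0.0055,-0.0068,0],[0,0,0.0058,-0.0065,0],[0,0,0.0061,-0.0063,0],[0,0,0.0025,-0.0024,0],[0,0,0,0,0],[0,0,0,0,0]])

```text
time: 11.33
ee_pos: [0.5497, 0.3319, 0.2202]
eef_rot: [[0.072, 0.997, -0.005], [0.997, -0.072, 0.001], [0.0, -0.005, -1.0]]
contact_force: [-29.7, -3.9, 24.3]
finger_gap: 0.01
grasp_force: 59.5
```

```bash
python3 - <<'E'
from workcell import *
import cv2,pickle
for n in("scene","top"):
    c=camera(n);pickle.dump(c,open(f"pics/{n}3.pkl","wb"))
    if n=="scene":cv2.imwrite("pics/s3.png",cv2.resize(c["frame"][165:277,155:295,::-1],None,fx=5.7,fy=5.7,interpolation=cv2.INTER_CUBIC)[:598])
E
```

```text
(no output)
```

View pics/s3.png

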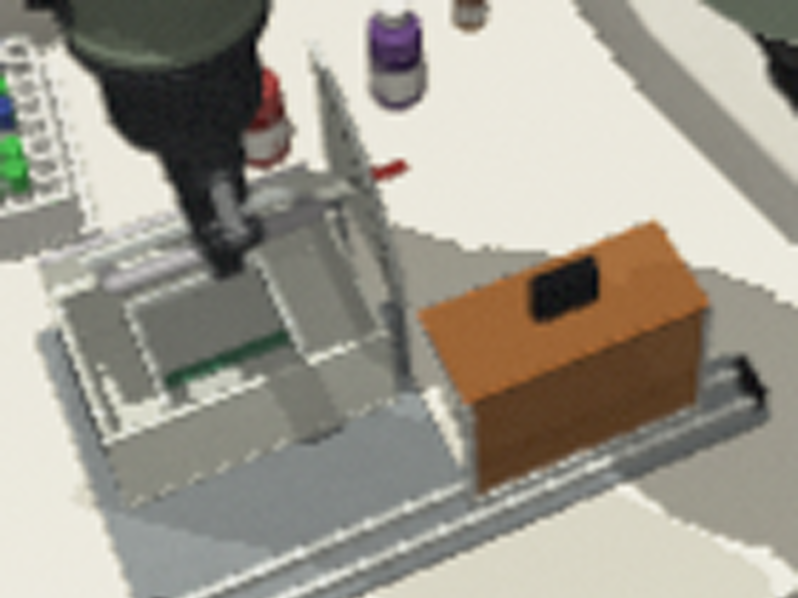

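The flap is up with its front edge almost in line with the flag: the edge line extrapolates to about (390,177) against the flag at (390,170). The bar's left end shows at (108,280). I'll work out both angles from rays, with the hinge re-centred on the gripped bar.

```bash
python3 - <<'E'
from h import *
cs=[pickle.load(open(f"pics/{n}0.pkl","rb")) for n in("scene","top")]
y=np.radians(-4.0);ex=np.array([np.cos(y),np.sin(y),0]);ey=np.array([-np.sin(y),np.cos(y),0]);ez=np.array([0,0,1.])
cr=lambda p:np.array(p)/5.7+[155,165]-.4
th=np.linspace(-.2,1.3,1501)
def ang(c,uv,B,r,yd):
    o,d=ray(c,uv);d=d[0]/np.linalg.norm(d[0]);H=B+.175*ex;H[2]=.089
    P=H+ex*(-r*np.cos(th))[:,None]+yd*ey+ez*(r*np.sin(th))[:,None]
    R=np.linalg.norm(np.cross(P-o,d),axis=1);i=R.argmin();return th[i].round(3),R[i].round(4)
for bx in(.4947,.4967,.4985):
  B=np.array([bx,.335,0.])
  print(bx,"flag",ang(cs[0],(222.92,194.37),B,.128,-.106),ang(cs[1],(218.89,193.39),B,.128,-.106),
   "bar end now",ang(cs[0],cr((108,280)),B,.175,.055),"shut",ang(cs[0],cr((188,487)),B,.175,.055))
# brightness profile crossing front edge in picture 3, near the right corner: red flag and flap edge rows
f=pickle.load(open("pics/scene3.pkl","rb"))["frame"]
for x in (166,170,175,205,208,211,213):print(x,f[185:222,x].mean(1).astype(int).tolist())
E
```

```text
0.4947 flag (np.float64(0.823), np.float64(0.0015)) (np.float64(0.826), np.float64(0.0005)) bar end now (np.float64(0.83), np.float64(0.0048)) shut (np.float64(0.039), np.float64(0.0003))
0.4967 flag (np.float64(0.81), np.float64(0.0011)) (np.float64(0.811), np.float64(0.0002)) bar end now (np.float64(0.82), np.float64(0.0046)) shut (np.float64(0.021), np.float64(0.0))
0.4985 flag (np.float64(0.799), np.float64(0.0008)) (np.float64(0.797), np.float64(0.0001)) bar end now (np.float64(0.812), np.float64(0.0044)) shut (np.float64(0.005), np.float64(0.0003))
166 [228, 216, 217, 217, 212, 153, 166, 162, 169, 183, 207, 189, 220, 220, 213, 128, 134, 132, 134, 133, 134, 136, 136, 185, 196, 172, 168, 171, 170, 172, 223, 205, 134, 121, 161, 151, 172]
170 [229, 229, 229, 228, 229, 229, 229, 227, 219, 222, 221, 227, 209, 208, 203, 232, 231, 219, 219, 217, 202, 141, 178, 172, 194, 198, 169, 162, 200, 210, 187, 111, 116, 114, 115, 115, 114]
175 [27, 43, 99, 172, 229, 229, 229, 229, 229, 229, 228, 229, 229, 228, 228, 230, 230, 229, 230, 227, 213, 206, 191, 213, 166, 157, 161, 139, 171, 187, 153, 112, 117, 116, 117, 115, 114]
205 [163, 107, 113, 103, 92, 82, 94, 176, 210, 167, 124, 117, 121, 144, 141, 127, 124, 98, 99, 98, 96, 112, 113, 114, 113, 119, 122, 121, 122, 122, 123, 122, 122, 139, 160, 169, 192]
208 [229, 228, 230, 229, 228, 229, 230, 225, 173, 133, 117, 116, 117, 111, 98, 85, 97, 100, 99, 101, 115, 115, 114, 115, 113, 121, 122, 122, 121, 121, 120, 121, 122, 121, 122, 123, 122]
211 [148, 150, 164, 166, 179, 181, 194, 202, 229, 225, 142, 120, 123, 147, 138, 100, 99, 98, 96, 101, 100, 99, 103, 104, 106, 112, 117, 121, 123, 123, 124, 123, 122, 125, 121, 121, 123]
213 [106, 102, 104, 102, 103, 105, 103, 103, 104, 111, 111, 120, 133, 153, 138, 74, 93, 154, 122, 120, 138, 136, 106, 102, 101, 101, 103, 103, 107, 111, 119, 124, 125, 125, 125, 122, 121]
```

Call:
apply_moves(commands=[[0,0,-0.0013,-0.0013,0],[0,0,0,0,0]])

```text
time: 11.6
ee_pos: [0.5501, 0.3318, 0.2209]
eef_rot: [[0.073, 0.997, -0.002], [0.997, -0.073, 0.001], [0.001, -0.002, -1.0]]
contact_force: [-12.6, 0.5, 8.0]
finger_gap: 0.0095
grasp_force: 60.0
```

The flag reads about 0.81 rad and the flap about 0.82 rad, well inside the 0.07 tolerance. The residual force dropped to 15 N after easing outward. I'll let it settle and hand in.

Call:
apply_moves(commands=[[0,0,0,0,0],[0,0,0,0,0],[0,0,0,0,0],[0,0,0,0,0],[0,0,0,0,0],[0,0,0,0,0]])

```text
time: 12.1
ee_pos: [0.55, 0.3318, 0.2207]
eef_rot: [[0.073, 0.997, -0.002], [0.997, -0.073, 0.001], [0.001, -0.002, -1.0]]
contact_force: [-12.5, 0.9, 8.0]
finger_gap: 0.0097
grasp_force: 60.0
```

```bash
python3 -c "
from workcell import *
s=state();print(s['time'],s['ee_pos'],s['contact_force'],s['grasp_force']);print(sign_off())"
```

```text
12.1 [0.54995729 0.33176706 0.22071847] [-12.45822091   0.86300421   7.98285258] 60.04619300365448
the job is handed in; nothing more can be done
None
```

I handed the job in at 12.1 s with the guard open against its end stop and the flap held by its bar at about 0.82 rad, against a pointer I measured at about 0.81 rad; the hand-in call gave no verdict, so I don't know the judged result.

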